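# Fit the vacuum chuck to the spin coater and close its bowl

## Task

Get the spin coater ready for the next small sample: take the narrower of the two chucks from the rack, set it on the drive shaft in the bowl and, pressing lightly while slowly turning it, find where its slots drop over the cross pin so that it sits fully home, and let go. Then lower the amber lid gently onto the bowl so that it lies flat with its step inside the rim. Do not force the chuck down on the shaft, and leave the other chuck, the bottle and the wafer box where they are.

Things in the scene. Friction and masses are not known exactly. Their poses are not given: they have to be found in the camera images.
- coater: Spin coater, fixed to the bench. White base 230 mm wide (y), 60 mm high, from -160 to +110 mm in x; on it a round steel bowl, outside diameter 184 mm, inside 172 mm, inner floor at height 65 mm, rim at 140 mm. Origin on the bench, on the bowl's axis, z up. An upright steel drive shaft stands on this axis, held by the motor brake (about 0.2 N m to turn it).
- spindle_seat (a point): On the shaft's axis, at the top of its seating collar (36 mm across), 75 mm above the bench, z up; its yaw is the base's, not the pin's. The chuck is fully home when its underside lies on the collar, i.e. its origin is at this point. Pressing on the shaft with more than 40 N harms the bearing.
- bowl_rim (a point): Centre of the bowl's mouth, level with the top of the rim, 140 mm above the bench.
- chuck: The narrower chuck, aluminium, 0.1 to 0.16 kg, on the rack hub down, at any yaw: a round disc of 48 mm diameter, 12 mm thick, on a hub of 34 mm diameter; 44 mm high in all (disc from 32 to 44 mm). Origin at the centre of its underside, z up. From below a blind bore of 16 mm diameter, 32 mm deep.
- lid: Amber lid of the bowl, 0.22 to 0.35 kg, flat on the bench. Disc of 192 mm diameter, 8 mm thick, below it a step of 160 mm diameter, 5 mm deep, that goes inside the rim; on top an upright round knob, 22 mm diameter, 36 mm high. Origin at the centre of the step's underside, z up: disc from 5 to 13 mm, knob from 13 to 49 mm. On the bowl, its origin lies 5 mm below the rim.
- rack: White chuck rack, fixed: bench-like stand 200 mm (own x) by 75 mm (own y), flat top at 55 mm. Origin below its centre, on the bench. The two chucks stand on it about 100 mm apart along its own x, in either order.
- wide_chuck: The other chuck, not wanted: the same hub with a disc of 66 mm diameter. Origin at the centre of its underside.
- bottle: Closed amber bottle, 62 mm diameter, 145 mm tall, standing on the bench. Origin at the centre of its underside.
- wafer_box: Flat round wafer box, 116 mm diameter, 32 mm high, on the bench. Origin at the centre of its underside.
- shaft_tip (a point): Tip of the drive shaft, 30 mm above the collar. Round shaft, 14 mm diameter, the last 5 mm tapering to 8 mm. A level cross pin goes through it, 5 mm diameter, 32 mm long, its top 8 mm above the collar. The shaft may have stopped at any angle: the pin's angle is not measured, it is found by feel or seen from above (this point's yaw is the base's).
- chuck_crown (a point): On the chuck's axis, 10 mm above its underside, at the root of its slots. Below it the hub is a crown with six radial slots, 6.8 mm wide, 10 mm deep, every 60 degrees, one along its own x. Off the slots the chuck stops on the cross pin, underside 8 mm above the collar; within a 60 degree turn either way a slot comes over the pin (play about 3 degrees) and it goes down to the collar.
Things that resemble listed ones, but are neither listed nor needed, are in the scene too. Several things look just like the lid: the one meant starts farthest from the robot's base.

How it is judged:
By the outcome, as a careful person would: the job done as asked, in the order asked, and still so for the second after the job is handed in, with the robot touching nothing.
It also fails if it takes over 69 s, if anything falls off the work surface, if the arm or the gripper's body presses on something with over 40 N, if the wrist force passes 120 N, or if a joint passes its speed limit or range.

## Robot

A 6-joint arm with a two-finger parallel gripper is mounted at the origin on the work surface. World frame = base frame: x ahead of the robot, y to its left, z up, the work surface at z = 0. Lengths are in mm, angles in rad, forces in N, time in s.
With the tool pointing down it reaches from about 350 to 775 mm from the base axis. Payload 7.3 kg.
Tool frame: the origin (TCP) lies at the very end of the fingers, on their centre line; the grasp point (between the pads) lies 19 mm behind it; z points along the fingers, y is the line along which they close (so a half turn about z gives the same grasp; the last joint's range is limited). The gripper opens to 92 mm and grips with 3 to 60 N. Pads are 19 mm wide; open, the fingers measure 130 mm over their backs; the gripper's body (75 mm by 190 mm) begins 47 mm behind the grasp point.
Start: joints at [1.134, 0.342, 1.524, -0, 1.275, -0.146], TCP at [150.512, 502.982, 226.741] pointing down, gripper open.
Joint ranges: [-2.53, 2.53], [-0.77, 2.02], [0.04, 2.7], [-1, 4.14], [0.28, 2.66], [-3.11, 3.11]. Speed limits (rad/s): [2.57, 2.57, 3.14, 3.14, 3.14, 3.14].

## Interface

Orientations are given as [roll, pitch, yaw] about the fixed x, y, z axes, in that order (R = Rz(yaw) Ry(pitch) Rx(roll)).
In Python, from plant import * gives the robot as it stands.
- The arm moves only by the tool arm_command, never from a script. Its arguments are lists of equal length, an entry for each row: "gripper": the finger opening in mm, from 0 to 91.8; "dp": the shift along the tool's x, y, z in units of 25 mm (1.0 is 25 mm), a list of three; "twist": the turn about the tool's z in units of 5 degrees (1.0 is 5 degrees). A call has exactly 5 rows; each row shifts and turns the commanded pose from where the row before left it, along the tool's axes as they then stand; what a row does not reach is not made up. A row lasts 1/8 s, in which the tool goes at most 62.5 mm and 10.7 degrees, less where a joint would pass 70% of its speed; a pose out of reach is approached as far as the arm can. A call is refused whole if a number of a shift passes 1 or a number of a turn 1, either way. A call with a gripper value outside its range is refused whole. The fingers move at their own pace and stop on an object; the grip force is fixed at half the most. Time passes only in rows, so rows that do not move let the fingers close, or fill a call up. It gives the time, the measured TCP pose, the force, the opening and the grip force at its end, in the units of the state.
- get_obs(): the state, without advancing time (a new reading comes with each control period).
- capture(name): name is "scene" or "top" or "wrist"; returns the picture (420x560x3 uint8, red, green, blue); there is no depth.
- get_calibration(name): a dict with "mtx" (3x3 intrinsics, pixels), "position" and "attitude" of the camera in the world; the wrist camera has in their place "mount" (4x4, takes a point from camera to tool coordinates, whose origin is the TCP and whose axes are the flange's). Camera axes: x right, y down, z forward; pixel columns grow to the right and rows downward; lengths in mm; the calibration is good to about 2 mm. A picture is of the moment at which its call begins: read the wrist's pose just before it. get_calibration takes no time and is no camera call.
- close_job(): hands the job in; it is judged then, once.
The state is a dict: "time": time; "joint_positions": joint angles; "dq": joint speeds; "tau": joint torques, N m; "tool_pos": TCP position; "tcp_rot": TCP orientation; "contact_force": force on the tool from outside, world axes, zero at the start; "moment": the same for the moment, N m; "grip_width": finger opening in mm; "finger_force": force on a finger pad.
Only numpy, scipy, OpenCV 4.12 (cv2) and the standard library are available. Lean on these libraries where they do the work, as an engineer would, in place of code of your own. Each camera call takes 0.05 s, during which the arm holds its last target. There are 200 camera calls.

## Working session

There is one attempt and no reset: what is moved stays moved. The work goes in short steps, Python scripts to look and compute and a tool call to move; the robot and the scene stay as the last step left them, time stands still between calls to the robot, and variables do not carry over. Pictures are saved under pics/ and viewed, at most 10 in all, crops included, and the job is handed in when it is done.

Besides the shell and the picture viewer there is one more tool, called after ">>>" as name(argument=value, ...), one argument or row to a line, values as JSON. arm_command: Moves the arm, as the interface text tells. Its arguments: {"type":"object","properties":{"gripper":{"type":"array"},"dp":{"type":"array"},"twist":{"type":"array"}},"required":["gripper","dp","twist"]}

```bash
ls; mkdir -p pics
cat > h.py <<'E'
from plant import *
import numpy as np, cv2
from scipy.spatial.transform import Rotation as R
def save(n,f): 
    im=capture(n); cv2.imwrite('pics/'+f,im[:,:,::-1]); return im
E
python3 - <<'E'
from h import *
for n in("top","scene","wrist"):
    print(n,get_calibration(n))
o=get_obs();print(o)
a=save("top","top0.png");b=save("scene","scene0.png")
E
```

```text
pics
top {'mtx': array([[388.61790524,   0.        , 272.23768301],
       [  0.        , 388.61790524, 213.04415057],
       [  0.        ,   0.        ,   1.        ]]), 'position': array([ 401.11967159,   18.25147015, 1087.47536448]), 'attitude': array([-3.06276322, -0.0083094 , -1.55867519])}
scene {'mtx': array([[467.93051446,   0.        , 286.88272185],
       [  0.        , 467.93051446, 203.64432147],
       [  0.        ,   0.        ,   1.        ]]), 'position': array([1157.17439216,  983.5583888 ,  924.45888887]), 'attitude': array([-2.164638  ,  0.00696396,  2.51631154])}
wrist {'mtx': array([[313.2762911 ,   0.        , 281.03335831],
       [  0.        , 313.2762911 , 207.98418188],
       [  0.        ,   0.        ,   1.        ]]), 'mount': array([[ 4.07243491e-04, -9.57251554e-01, -2.89256455e-01,
         7.93842950e+01],
       [ 9.99998427e-01, -1.09584738e-04,  1.77054998e-03,
        -7.40976114e-01],
       [-1.72655981e-03, -2.89256721e-01,  9.57250003e-01,
        -1.57527958e+02],
       [ 0.00000000e+00,  0.00000000e+00,  0.00000000e+00,
         1.00000000e+00]])}
{'time': 0.0, 'joint_positions': array([ 1.13402429e+00,  3.42772726e-01,  1.52504051e+00, -5.14325578e-05,
        1.27538181e+00, -1.45985528e-01]), 'dq': array([-0.00175772, -0.00078604, -0.0004426 , -0.0005232 ,  0.0009606 ,
        0.00066367]), 'tau': array([-2.35268431e-03, -4.31223428e+01, -2.44216847e+01,  7.15437136e-02,
        5.58045530e-02, -1.49322241e-04]), 'tool_pos': array([150.32948573, 502.58337829, 226.01080855]), 'tcp_rot': array([-3.14000014e+00, -1.84439699e-04,  2.85082102e+00]), 'contact_force': array([ 0.04134898, -0.38884443,  0.31253963]), 'moment': array([ 0.02544867,  0.03635803, -0.00347525]), 'finger_force': 0.0, 'grip_width': 91.80038722234775}
```

View pics/top0.png

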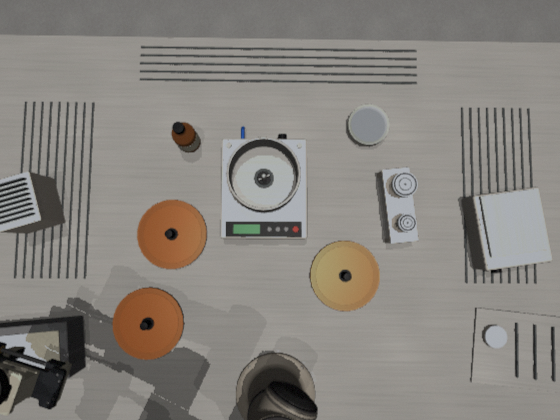

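View pics/scene0.png

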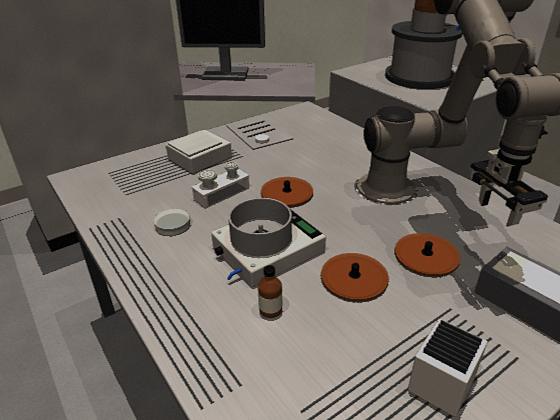

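Both views show three lid-like discs: top pixels (172,234), (148,324) and (345,275). The first is farthest from the base at about (275,390), so it is the lid. The chucks are at (404,184), wide disc, and (406,223), narrow disc. The bowl and shaft are near (264,177).

```bash
cat >> h.py <<'E'
def back(n,px,z,obs=None):
    c=get_calibration(n); K=c['mtx']
    if n=='wrist':
        T=np.eye(4);T[:3,:3]=R.from_euler('xyz',obs['tcp_rot']).as_matrix();T[:3,3]=obs['tool_pos']
        M=T@c['mount'];Rm,p=M[:3,:3],M[:3,3]
    else: Rm=R.from_euler('xyz',c['attitude']).as_matrix();p=np.array(c['position'])
    d=Rm@np.linalg.inv(K)@np.array([px[0],px[1],1.]); return p+d*(z-p[2])/d[2]
def proj(n,P,obs):
    c=get_calibration(n);K=c['mtx']
    if n=='wrist':
        T=np.eye(4);T[:3,:3]=R.from_euler('xyz',obs['tcp_rot']).as_matrix();T[:3,3]=obs['tool_pos']
        M=T@c['mount'];Rm,p=M[:3,:3],M[:3,3]
    else: Rm=R.from_euler('xyz',c['attitude']).as_matrix();p=np.array(c['position'])
    q=K@Rm.T@(np.array(P,float)-p); return q[:2]/q[2]
def move(target,yaw=None):
    "total shift in tool axes, units of 25 mm, and turn in units of 5 deg"
    o=get_obs();r=R.from_euler('xyz',o['tcp_rot']);
    d=r.inv().apply(np.array(target)-o['tool_pos'])/25
    t=None if yaw is None else -np.degrees((yaw-o['tcp_rot'][2]+np.pi)%(2*np.pi)-np.pi)/5
    return np.round(d,2),t
E
python3 - <<'E'
from h import *
im=cv2.imread('pics/top0.png')
for nm,p,z in [("lidA",(172,234),49),("lidB",(148,324),49),("lidC",(345,275),49),("narrow",(406,223),99),("wide",(404,184),99),("tip",(264,178),105),("rim",(263,174),140),("bottle",(180,128),145),("box",(368,125),32)]:
    P=back("top",p,z);print(nm,P.round(),np.hypot(*P[:2]).round())
a=cv2.resize(im[155:255,365:440],None,fx=5,fy=5,interpolation=cv2.INTER_CUBIC)
b=cv2.resize(im[130:230,220:305],None,fx=5,fy=5,interpolation=cv2.INTER_CUBIC)
cv2.imwrite('pics/crop1.png',np.hstack([a,b])[:, :800])
E
```

```text
lidA [424. 277.  49.] 506.0
lidB [188. 332.  49.] 382.0
lidC [ 321. -184.   49.] 370.0
narrow [ 458. -331.   99.] 565.0
wide [ 559. -327.   99.] 647.0
tip [568.  33. 105.] 569.0
rim [572.  35. 140.] 573.0
bottle [684. 242. 145.] 725.0
box [ 734. -253.   32.] 776.0
```

View pics/crop1.png

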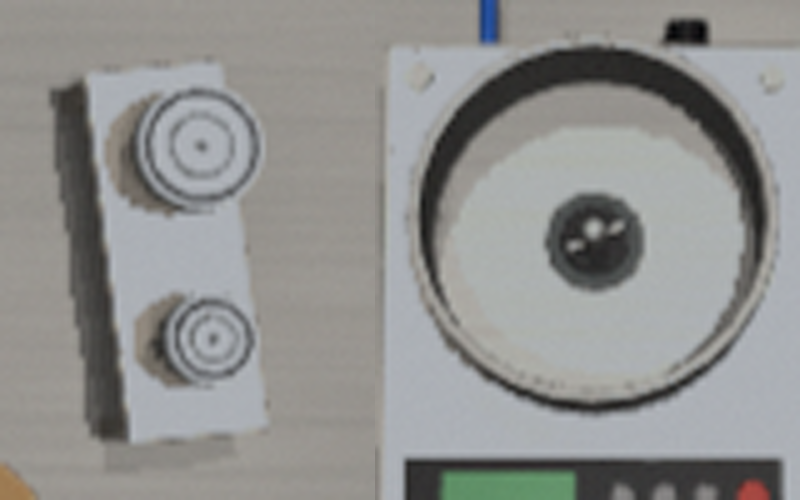

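The crop shows the narrow chuck at top pixel (407.6,222.8) and the wide one at (405.2,184.2). They are about 100 mm apart, which matches the given spacing. The chuck discs could be confused with each other, so I go by diameter: the one nearer the robot is narrower. The pin ends in the bowl run along roughly 113° world yaw. I go over the bowl first to look close.

>>> arm_command(
  gripper=[75,75,75,75,75],
  dp=[
    [0,-0.5,0],
    [-0.5,-0.9,0],
    [-0.9,-0.9,0],
    [-0.9,-1,0],
    [-0.9,-1,0],
  ],
  twist=[-1,-1,-1,-0.33,0],
)

```text
time: 0.72
tool_pos: [219.0, 389.8, 226.5]
tcp_rot: [-3.141, -0.0, -3.141]
contact_force: [0.2, 0.4, -0.4]
grip_width: 75.4
finger_force: 0.0
```

>>> arm_command(
  gripper=[75,75,75,75,75],
  dp=[
    [-0.9,-1,0],
    [-0.9,-1,0],
    [-0.9,-1,0],
    [-0.9,-1,0],
    [-0.9,-1,0],
  ],
  twist=[0,0,0,0,0],
)

```text
time: 1.35
tool_pos: [331.6, 264.8, 226.5]
tcp_rot: [-3.141, -0.0, 3.141]
contact_force: [-0.0, -0.0, -0.4]
grip_width: 75.0
finger_force: 0.0
```

>>> arm_command(
  gripper=[75,75,75,75,75],
  dp=[
    [-0.9,-1,0],
    [-0.9,-1,0],
    [-0.9,-1,0],
    [-0.9,-1,0],
    [-0.9,-1,0],
  ],
  twist=[0,0,0,0,0],
)

```text
time: 1.98
tool_pos: [444.0, 139.9, 226.4]
tcp_rot: [3.141, -0.001, 3.141]
contact_force: [0.3, -0.1, 0.1]
grip_width: 75.0
finger_force: 0.0
```

Run:
```python
from h import *
o=get_obs();print(o['tool_pos'],o['tcp_rot'],o['joint_positions'][5])
print(move([550,34,226],np.pi))
```

```text
[444.03826359 139.86968335 226.43415966] [ 3.14149736e+00 -6.22577157e-04  3.14123744e+00] -1.430329161877045
(array([-4.24, -4.23,  0.01]), np.float64(-0.004070442169410457))
```

>>> arm_command(
  gripper=[75,75,75,75,75],
  dp=[
    [-0.9,-0.9,0],
    [-0.9,-0.9,0],
    [-0.9,-0.9,0],
    [-0.9,-0.9,0],
    [-0.6,-0.6,0],
  ],
  twist=[0,0,0,0,0],
)

```text
time: 2.6
tool_pos: [549.1, 34.7, 226.1]
tcp_rot: [3.141, -0.001, 3.141]
contact_force: [-0.2, 1.4, -0.1]
grip_width: 74.9
finger_force: 0.0
```

Run:
```python
from h import *
o=get_obs();print(o['tool_pos'])
im=save("wrist","w1.png")
for P in ([568,33,105],[568,33,75]): print(proj("wrist",P,o))
np.save('o1.npy',o,allow_pickle=True)
```

```text
[549.14894049  34.6852169  226.11890819]
[279.15275659 222.37662839]
[279.27125888 212.72054966]
```

View pics/w1.png

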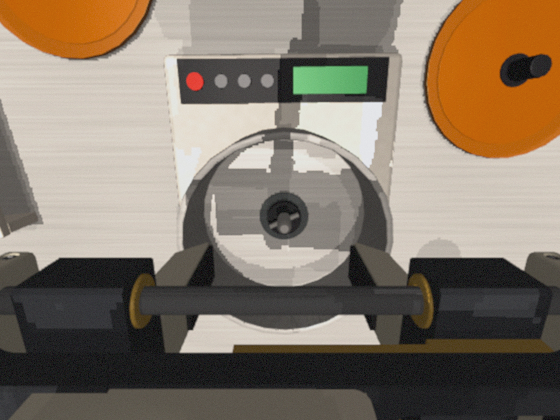

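The wrist view shows the collar at about (284,214) and the fingers below it. I zoom in for the tip and pin.

Run:
```python
import cv2
im=cv2.imread('pics/w1.png')
cv2.imwrite('pics/c2.png',cv2.resize(im[185:245,245:325],None,fx=9,fy=9,interpolation=cv2.INTER_CUBIC))
```

```text
(no output)
```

View pics/c2.png

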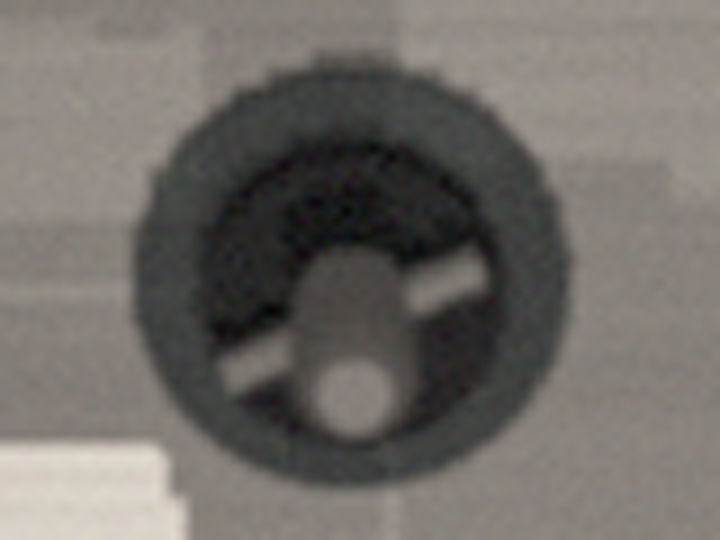

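The crop shows the shaft tip at wrist pixel (283.8,228.8), and the pin centre at (284,220.2), running from (270,226) to (298,214.5).

Run:
```python
from h import *
o=np.load('o1.npy',allow_pickle=True).item()
f=lambda x,y:(245+(x+.5)/9-.5,185+(y+.5)/9-.5)
print(back('wrist',f(353,398),105,o),back('wrist',f(355,321),80.5,o))
a=back('wrist',f(220,372),80.5,o);b=back('wrist',f(487,268),80.5,o)
print(a,b,np.linalg.norm(b-a),np.degrees(np.arctan2(*(b-a)[[1,0]])))
for p,z in(((264,173.8),140),((263.6,175.8),105),((264.2,178.2),75),((407.6,222.8),99),((405.2,184.2),99)): print(back('top',p,z))
print(move([456-18,-334,226]))
```

```text
[574.43502153  37.37066534 105.        ] [574.30831902  37.84399563  80.5       ]
[580.45086311  22.4266824   80.5       ] [567.9941809   52.75160214  80.5       ] 32.783680227232104 112.33157355930666
[572.82667379  32.76698806 140.        ]
[573.98909565  34.25368621 105.        ]
[572.90562817  33.07511831  75.        ]
[ 458.72472218 -335.00766642   99.        ]
[ 558.14298687 -330.34288145   99.        ]
(array([ 4.470e+00, -1.469e+01,  1.000e-02]), None)
```

>>> arm_command(
  gripper=[75,75,75,75,75],
  dp=[
    [0.3,-1,0],
    [0.3,-1,0],
    [0.3,-1,0],
    [0.3,-1,0],
    [0.3,-1,0],
  ],
  twist=[0,0,0,0,0],
)

```text
time: 3.28
tool_pos: [510.3, -89.5, 226.4]
tcp_rot: [3.141, -0.001, -3.142]
contact_force: [0.5, 0.6, -0.3]
grip_width: 75.0
finger_force: 0.0
```

>>> arm_command(
  gripper=[75,75,75,75,75],
  dp=[
    [0.3,-1,0],
    [0.3,-1,0],
    [0.3,-1,0],
    [0.3,-1,0],
    [0.3,-1,0],
  ],
  twist=[0,0,0,0,0],
)

```text
time: 3.9
tool_pos: [472.9, -214.4, 226.4]
tcp_rot: [3.141, -0.001, 3.142]
contact_force: [1.1, -0.5, 0.0]
grip_width: 74.8
finger_force: 0.0
```

>>> arm_command(
  gripper=[75,75,75,75,75],
  dp=[
    [0.3,-1,0],
    [0.3,-1,0],
    [0.3,-1,0],
    [0.3,-1,0],
    [0.2,-0.7,0],
  ],
  twist=[0,0,0,0,0],
)

```text
time: 4.53
tool_pos: [438.0, -332.2, 226.4]
tcp_rot: [3.141, -0.0, 3.141]
contact_force: [0.7, 0.3, 0.3]
grip_width: 74.7
finger_force: 0.0
```

Run:
```python
from h import *
o=get_obs();print(o['tool_pos'],o['joint_positions'])
im=save("wrist","w2.png")
np.save('o2.npy',o,allow_pickle=True)
p=proj("wrist",[458.7,-335,99],o);print(p)
x,y=p.astype(int)
x0,y0=x-60,y-45
cv2.imwrite('pics/c3.png',cv2.resize(im[y0:y0+90,x0:x0+120,::-1],None,fx=6,fy=6,interpolation=cv2.INTER_CUBIC));print(x0,y0)
```

```text
[ 437.98628253 -332.18812992  226.3670404 ] [-7.88416252e-01  3.88140671e-01  1.45529249e+00  1.75864340e-04
  1.29901236e+00 -2.35859737e+00]
[277.92248907 221.98747926]
217 176
```

View pics/c3.png

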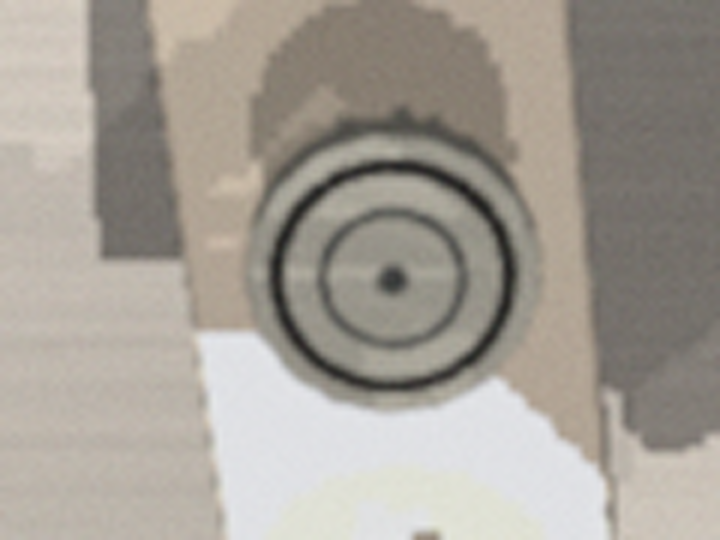

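The crop shows the narrow chuck's disc with its centre at wrist pixel (281.9,222.1). It is about 48 px across, so roughly 46–48 mm, which is right.

Run:
```python
from h import *
o=np.load('o2.npy',allow_pickle=True).item()
P=back('wrist',(281.9,222.1),99,o);print(P)
print(move([P[0],P[1]-1.5,74]))
```

```text
[ 458.81883928 -331.16903296   99.        ]
(array([-0.85,  0.06,  6.09]), None)
```

>>> arm_command(
  gripper=[75,75,75,75,75],
  dp=[
    [-0.45,-0.03,0.8],
    [-0.4,0,0.8],
    [0,0,0.9],
    [0,0,0.9],
    [0,0,0.9],
  ],
  twist=[0,0,0,0,0],
)

```text
time: 5.2
tool_pos: [460.0, -331.6, 118.4]
tcp_rot: [3.141, -0.0, -3.141]
contact_force: [-0.5, -1.3, -0.3]
grip_width: 75.1
finger_force: 0.0
```

>>> arm_command(
  gripper=[75,75,75,75,75],
  dp=[
    [0,0,0.8],
    [0,0,0.6],
    [0,0,0.39],
    [0,0,0],
    [0,0,0],
  ],
  twist=[0,0,0,0,0],
)

```text
time: 5.82
tool_pos: [460.1, -332.7, 75.1]
tcp_rot: [-3.141, 0.001, 3.141]
contact_force: [-0.4, -0.8, 1.1]
grip_width: 74.9
finger_force: 0.0
```

>>> arm_command(
  gripper=[60,54,50,46,42],
  dp=[
    [0,0,0],
    [0,0,0],
    [0,0,0],
    [0,0,0],
    [0,0,0],
  ],
  twist=[0,0,0,0,0],
)

```text
time: 6.45
tool_pos: [459.8, -332.3, 74.6]
tcp_rot: [3.141, 0.0, 3.141]
contact_force: [0.4, 2.1, 2.5]
grip_width: 47.3
finger_force: 30.0
```

>>> arm_command(
  gripper=[40,40,40,40,40],
  dp=[
    [0,0,0],
    [0,0,0],
    [0,0,0],
    [0,0,0],
    [0,0,0],
  ],
  twist=[0,0,0,0,0],
)

```text
time: 7.08
tool_pos: [459.8, -332.3, 74.6]
tcp_rot: [3.141, 0.0, 3.141]
contact_force: [-1.2, 3.4, 4.8]
grip_width: 46.8
finger_force: 30.0
```

>>> arm_command(
  gripper=[40,40,40,40,40],
  dp=[
    [0,0,-0.4],
    [0,0,-0.9],
    [0,0,-1],
    [0,0,-1],
    [0,0,-1],
  ],
  twist=[0,0,0,0,0],
)

```text
time: 7.7
tool_pos: [459.6, -333.0, 183.1]
tcp_rot: [-3.141, 0.0, 3.141]
contact_force: [0.4, 0.2, -1.5]
grip_width: 47.3
finger_force: 30.0
```

Run:
```python
from h import *
o=get_obs();print(o['tool_pos'],o['contact_force'],o['grip_width'])
im=save("wrist","w3.png")
np.save('o3.npy',o,allow_pickle=True)
p=proj("wrist",o['tool_pos']+[0,0,25],o);print(p)
x,y=p.astype(int);x0,y0=x-80,y-60
cv2.imwrite('pics/c4.png',cv2.resize(im[y0:y0+120,x0:x0+160,::-1],None,fx=5,fy=5,interpolation=cv2.INTER_CUBIC));print(x0,y0)
```

```text
[ 459.61252892 -332.97790065  183.06026142] [ 0.3943439   0.24306796 -1.54300552] 47.26535557178767
[281.27397241 286.8685553 ]
201 226
```

View pics/c4.png

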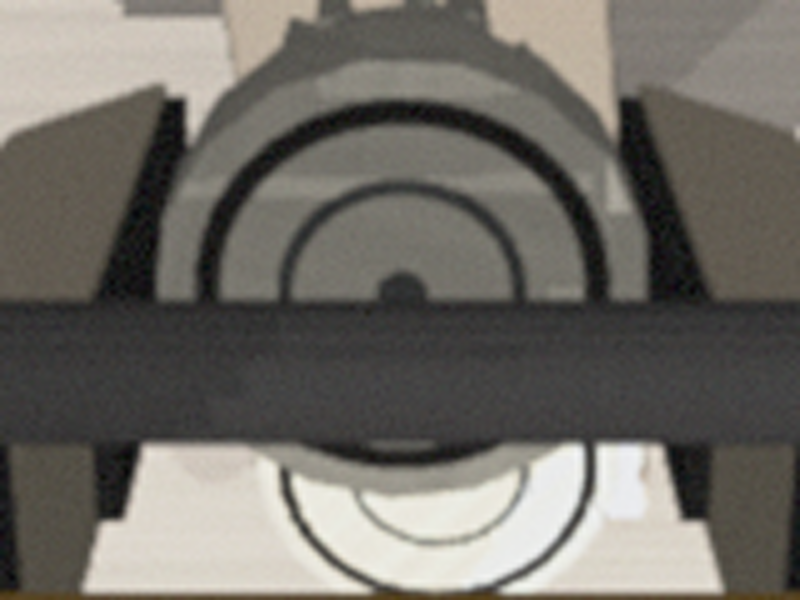

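The chuck is held centrally; its dot is at wrist pixel (281.2,285), which puts the chuck axis about 1 mm towards the robot (−x) from the tool axis. The wide chuck is undisturbed below. Next I carry it over the shaft.

>>> arm_command(
  gripper=[40,40,40,40,40],
  dp=[
    [-0.29,0.7,0],
    [-0.29,0.95,0],
    [-0.29,0.95,0],
    [-0.29,0.95,0],
    [-0.29,0.95,0],
  ],
  twist=[0,0,0,0,0],
)

```text
time: 8.38
tool_pos: [495.8, -217.8, 180.4]
tcp_rot: [3.14, -0.002, -3.141]
contact_force: [-0.7, -0.1, -0.8]
grip_width: 47.2
finger_force: 30.0
```

>>> arm_command(
  gripper=[40,40,40,40,40],
  dp=[
    [-0.29,0.95,0],
    [-0.29,0.95,0],
    [-0.29,0.95,0],
    [-0.29,0.95,0],
    [-0.29,0.95,0],
  ],
  twist=[0,0,0,0,0],
)

```text
time: 9.0
tool_pos: [531.7, -99.2, 180.4]
tcp_rot: [3.141, -0.002, -3.141]
contact_force: [0.0, 0.6, -0.7]
grip_width: 47.4
finger_force: 30.0
```

>>> arm_command(
  gripper=[40,40,40,40,40],
  dp=[
    [-0.29,0.95,0],
    [-0.29,0.95,0],
    [-0.29,0.95,0],
    [-0.29,0.95,0],
    [-0.29,0.9,0],
  ],
  twist=[0,0,0,0,0],
)

```text
time: 9.62
tool_pos: [567.8, 18.2, 180.3]
tcp_rot: [3.141, -0.003, -3.141]
contact_force: [0.4, -1.0, -0.8]
grip_width: 47.3
finger_force: 30.0
```

Run:
```python
from h import *
o=get_obs();print(o['tool_pos'],move([575.4,37.2,126]))
```

```text
[567.76198452  18.20520249 180.34222947] (array([-0.31,  0.76,  2.17]), None)
```

>>> arm_command(
  gripper=[40,40,40,40,40],
  dp=[
    [-0.2,0.4,0],
    [-0.1,0.3,0],
    [0,0,0.5],
    [0,0,0.5],
    [0,0,0.5],
  ],
  twist=[0,0,0,0,0],
)

```text
time: 10.25
tool_pos: [575.6, 33.2, 143.1]
tcp_rot: [3.142, -0.001, 3.141]
contact_force: [0.2, 1.1, -1.0]
grip_width: 46.9
finger_force: 30.0
```

>>> arm_command(
  gripper=[40,40,40,40,40],
  dp=[
    [0,0,0.4],
    [0,0,0.1],
    [0,0,0],
    [0,0,0],
    [0,0,0],
  ],
  twist=[0,0,0,0,0],
)

```text
time: 10.88
tool_pos: [576.3, 33.8, 132.4]
tcp_rot: [3.142, 0.001, 3.141]
contact_force: [-0.2, -0.1, -0.3]
grip_width: 47.2
finger_force: 30.0
```

Run:
```python
from h import *
o=get_obs();print(o['tool_pos'],o['contact_force'],move([575.4,37.2,126]))
```

```text
[576.26892371  33.7924286  132.41453274] [-0.24800926 -0.1476121  -0.26870378] (array([0.04, 0.14, 0.26]), None)
```

>>> arm_command(
  gripper=[40,40,40,40,40],
  dp=[
    [0.03,0.13,0],
    [0,0,0.1],
    [0,0,0.1],
    [0,0,0.1],
    [0,0,0.1],
  ],
  twist=[0,0,0,0,0],
)

```text
time: 11.5
tool_pos: [575.3, 37.0, 121.7]
tcp_rot: [3.141, -0.0, 3.141]
contact_force: [-0.2, -1.1, -1.4]
grip_width: 47.4
finger_force: 30.0
```

Run:
```python
from h import *
o=get_obs();print(o['tool_pos'],o['contact_force'],o['moment'])
```

```text
[575.2778779   37.0088347  121.70722917] [-0.21141517 -1.08675686 -1.35740116] [ 0.0426752   0.04763824 -0.03037782]
```

>>> arm_command(
  gripper=[40,40,40,40,40],
  dp=[
    [0,0,0.08],
    [0,0,0.08],
    [0,0,0.08],
    [0,0,0],
    [0,0,0],
  ],
  twist=[0,0,0,0,0],
)

```text
time: 12.12
tool_pos: [575.3, 37.0, 116.0]
tcp_rot: [3.142, 0.0, 3.141]
contact_force: [0.0, 0.2, 0.4]
grip_width: 47.4
finger_force: 30.0
```

>>> arm_command(
  gripper=[40,40,40,40,40],
  dp=[
    [0,0,0.1],
    [0,0,0.1],
    [0,0,0.1],
    [0,0,0.08],
    [0,0,0],
  ],
  twist=[0,0,0,0,0],
)

```text
time: 12.75
tool_pos: [575.2, 37.0, 106.2]
tcp_rot: [3.141, -0.0, 3.141]
contact_force: [-0.4, -0.4, -1.3]
grip_width: 47.4
finger_force: 30.0
```

Clear of the pin still. I inch down to it.

>>> arm_command(
  gripper=[40,40,40,40,40],
  dp=[
    [0,0,0.04],
    [0,0,0.04],
    [0,0,0.04],
    [0,0,0.02],
    [0,0,0],
  ],
  twist=[0,0,0,0,0],
)

```text
time: 13.38
tool_pos: [575.3, 37.0, 102.9]
tcp_rot: [3.141, -0.0, 3.141]
contact_force: [0.5, -0.3, -0.8]
grip_width: 47.2
finger_force: 30.0
```

>>> arm_command(
  gripper=[40,40,40,40,40],
  dp=[
    [0,0,0.02],
    [0,0,0.02],
    [0,0,0.02],
    [0,0,0],
    [0,0,0],
  ],
  twist=[0,0,0,0,0],
)

```text
time: 14.0
tool_pos: [575.7, 37.0, 102.2]
tcp_rot: [-3.142, 0.001, 3.141]
contact_force: [-1.0, -0.0, 5.7]
grip_width: 47.4
finger_force: 30.0
```

Contact on the pin at 5.7 N. I turn slowly under this light press.

>>> arm_command(
  gripper=[40,40,40,40,40],
  dp=[
    [0,0,0.02],
    [0,0,0],
    [0,0,0],
    [0,0,0],
    [0,0,0],
  ],
  twist=[0.4,0.4,0.4,0.4,0.4],
)

```text
time: 14.62
tool_pos: [575.7, 37.0, 101.3]
tcp_rot: [3.141, 0.001, 2.965]
contact_force: [0.6, 0.5, -0.1]
grip_width: 47.0
finger_force: 30.0
```

Run:
```python
from h import *
o=get_obs();print(o['tool_pos'],o['contact_force'],o['moment'],o['joint_positions'][5])
```

```text
[575.7137655   37.02437285 101.29296511] [ 0.5705447   0.48557509 -0.13895963] [ 0.02473172 -0.03480627 -0.03694366] -1.4631430585596976
```

Force vanished and z fell, so a slot has probably come over the pin. I probe down.

>>> arm_command(
  gripper=[40,40,40,40,40],
  dp=[
    [0,0,0.03],
    [0,0,0.03],
    [0,0,0],
    [0,0,0],
    [0,0,0],
  ],
  twist=[0,0,0,0,0],
)

```text
time: 15.25
tool_pos: [575.9, 36.8, 100.4]
tcp_rot: [3.141, 0.002, 2.967]
contact_force: [0.0, -0.0, 8.6]
grip_width: 47.1
finger_force: 30.0
```

>>> arm_command(
  gripper=[40,40,40,40,40],
  dp=[
    [0,0,0],
    [0,0,0],
    [0,0,0],
    [0,0,0],
    [0,0,0],
  ],
  twist=[0.2,0.2,0.2,0.2,0],
)

```text
time: 15.88
tool_pos: [575.0, 37.1, 99.0]
tcp_rot: [-3.141, -0.001, 2.897]
contact_force: [1.0, 0.2, -1.3]
grip_width: 47.4
finger_force: 30.0
```

Run:
```python
from h import *
o=get_obs();print(o['tool_pos'],o['contact_force'],o['moment'],o['joint_positions'][5])
```

```text
[575.00587015  37.06310803  98.95649571] [ 1.00373476  0.16530918 -1.34910937] [ 0.08083479 -0.23525078 -0.02520746] -1.394907269878689
```

Dropped to 99.0 with no force. I go on down gently; full home should be at TCP ≈ 94.5.

>>> arm_command(
  gripper=[40,40,40,40,40],
  dp=[
    [0,0,0.03],
    [0,0,0.03],
    [0,0,0.03],
    [0,0,0],
    [0,0,0],
  ],
  twist=[0.1,0,0,0,0],
)

```text
time: 16.5
tool_pos: [575.1, 37.0, 97.1]
tcp_rot: [-3.142, -0.0, 2.888]
contact_force: [0.6, 0.6, -1.0]
grip_width: 47.0
finger_force: 30.0
```

>>> arm_command(
  gripper=[40,40,40,40,40],
  dp=[
    [0,0,0.03],
    [0,0,0.03],
    [0,0,0.02],
    [0,0,0],
    [0,0,0],
  ],
  twist=[0,0,0,0,0],
)

```text
time: 17.12
tool_pos: [575.3, 37.0, 95.2]
tcp_rot: [3.142, -0.0, 2.888]
contact_force: [0.6, 0.1, -0.8]
grip_width: 46.9
finger_force: 30.0
```

>>> arm_command(
  gripper=[40,40,40,40,40],
  dp=[
    [0,0,0.03],
    [0,0,0.02],
    [0,0,0.02],
    [0,0,0],
    [0,0,0],
  ],
  twist=[0,0,0,0,0],
)

```text
time: 17.75
tool_pos: [575.5, 37.0, 94.5]
tcp_rot: [3.141, 0.001, 2.888]
contact_force: [-2.2, 0.2, 7.3]
grip_width: 47.3
finger_force: 30.0
```

It stopped at 94.5 with 7.3 N, 7.8 mm below the pin-stop height, so the chuck is home. I relieve the press, open and lift.

>>> arm_command(
  gripper=[40,42,50,60,68],
  dp=[
    [0,0,-0.04],
    [0,0,0],
    [0,0,0],
    [0,0,0],
    [0,0,0],
  ],
  twist=[0,0,0,0,0],
)

```text
time: 18.38
tool_pos: [575.2, 37.0, 94.3]
tcp_rot: [3.142, -0.0, 2.888]
contact_force: [0.5, -0.7, 1.1]
grip_width: 65.1
finger_force: 0.0
```

>>> arm_command(
  gripper=[68,68,68,68,68],
  dp=[
    [0,0,0],
    [0,0,-0.3],
    [0,0,-0.6],
    [0,0,-1],
    [0,0,-1],
  ],
  twist=[0,0,0,0,0],
)

```text
time: 19.0
tool_pos: [575.5, 37.0, 168.9]
tcp_rot: [3.141, 0.001, 2.888]
contact_force: [0.2, 0.2, -0.2]
grip_width: 67.7
finger_force: 0.0
```

>>> arm_command(
  gripper=[68,68,68,68,68],
  dp=[
    [0.2,0,-1],
    [0.2,0,-1],
    [0.2,0,-0.6],
    [0.1,0,0],
    [0,0,0],
  ],
  twist=[-1,-1,-0.9,0,0],
)

```text
time: 19.62
tool_pos: [557.7, 39.5, 231.9]
tcp_rot: [3.141, -0.0, 3.14]
contact_force: [0.6, -1.2, 0.1]
grip_width: 68.5
finger_force: 0.0
```

Run:
```python
from h import *
o=get_obs();print(o['tool_pos'],o['tcp_rot'])
im=save("wrist","w4.png")
np.save('o4.npy',o,allow_pickle=True)
p=proj("wrist",[574.5,37.2,119],o);print(p, proj("wrist",[574.5,37.2,127],o))
x,y=p.astype(int);x0,y0=x-60,y-45
cv2.imwrite('pics/c5.png',cv2.resize(im[y0:y0+90,x0:x0+120,::-1],None,fx=5,fy=5,interpolation=cv2.INTER_CUBIC));print(x0,y0)
```

```text
[557.71723187  39.49883795 231.86910399] [ 3.14146816e+00 -2.69773171e-04  3.13978030e+00]
[278.45054591 223.16707444] [278.39484138 226.18335235]
218 178
```

View pics/c5.png

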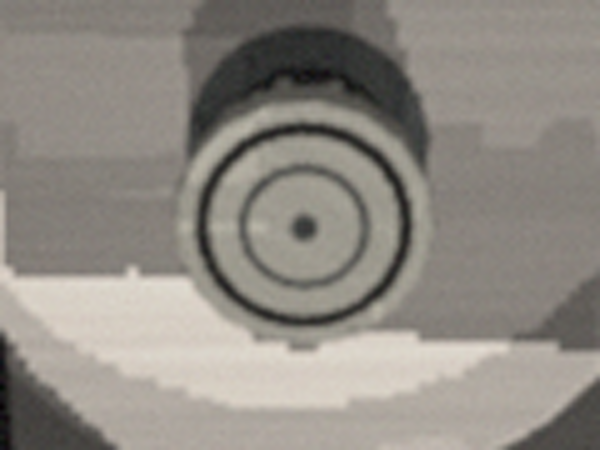

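The chuck's dot is at wrist pixel (278.4,223.2), exactly where a chuck seated at z = 119 projects. It is home and upright. Next, the lid at (172,234) in the top view.

>>> arm_command(
  gripper=[68,68,68,68,68],
  dp=[
    [0.6,0.95,0],
    [0.6,0.95,0],
    [0.6,0.95,0],
    [0.6,0.95,0],
    [0.6,0.95,0],
  ],
  twist=[0,0,0,0,0],
)

```text
time: 20.3
tool_pos: [482.4, 158.9, 231.2]
tcp_rot: [-3.141, -0.001, 3.14]
contact_force: [0.6, 0.5, -0.3]
grip_width: 67.9
finger_force: 0.0
```

>>> arm_command(
  gripper=[60,60,60,60,60],
  dp=[
    [0.6,0.95,0.4],
    [0.6,0.95,0.4],
    [0.6,0.95,0.5],
    [0.6,0.95,0.5],
    [0.6,0.95,0.5],
  ],
  twist=[0,0,0,0,0],
)

```text
time: 20.92
tool_pos: [407.4, 277.6, 173.4]
tcp_rot: [-3.141, -0.001, 3.14]
contact_force: [-0.3, -0.5, -0.8]
grip_width: 60.2
finger_force: 0.0
```

>>> arm_command(
  gripper=[60,60,60,60,60],
  dp=[
    [0,0,0],
    [0,0,0],
    [0,0,0],
    [0,0,0],
    [0,0,0],
  ],
  twist=[0,0,0,0,0],
)

```text
time: 21.55
tool_pos: [408.4, 276.7, 174.6]
tcp_rot: [3.141, 0.0, 3.141]
contact_force: [0.1, -0.5, 0.3]
grip_width: 60.0
finger_force: 0.0
```

Run:
```python
from h import *
o=get_obs();print(o['tool_pos'],o['tcp_rot'])
im=save("wrist","w5.png")
np.save('o5.npy',o,allow_pickle=True)
print(proj("wrist",[424,277,49],o),proj("wrist",[424,277,13],o))
```

```text
[408.38605752 276.71216928 174.63786063] [3.14137910e+00 3.40552810e-04 3.14060766e+00]
[281.21680742 217.42690962] [281.13762408 206.62816751]
```

View pics/w5.png

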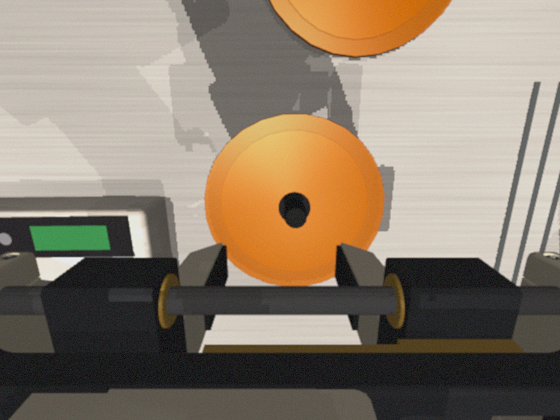

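The lid's knob top is at about wrist pixel (295,216). The disc spans columns 205–384, centred on 294.5, so the two agree. The other lid is at the upper right and clear of the gripper.

Run:
```python
from h import *
o=np.load('o5.npy',allow_pickle=True).item()
P=back('wrist',(295,216),49,o);print(P,back('wrist',(205,200),13,o),back('wrist',(384,200),13,o))
print(move([P[0]+.5,P[1],17]))
```

```text
[422.58310089 290.1203129   49.        ] [416.60787993 196.61369438  13.        ] [416.80961075 385.7250926   13.        ]
(array([-0.59,  0.53,  6.3 ]), None)
```

The disc edges (189 mm across, centre y = 291) confirm the wrist measurement of the knob. I descend to grip it.

>>> arm_command(
  gripper=[60,60,60,60,60],
  dp=[
    [-0.3,0.3,0.3],
    [-0.29,0.23,0.6],
    [0,0,0.9],
    [0,0,0.9],
    [0,0,0.8],
  ],
  twist=[0,0,0,0,0],
)

```text
time: 22.22
tool_pos: [422.7, 290.4, 84.9]
tcp_rot: [-3.141, -0.001, -3.142]
contact_force: [1.3, -0.3, -0.7]
grip_width: 60.0
finger_force: 0.0
```

>>> arm_command(
  gripper=[60,60,60,60,60],
  dp=[
    [0,0,0.8],
    [0,0,0.7],
    [0,0,0.6],
    [0,0,0.4],
    [0,0,0.1],
  ],
  twist=[0,0,0,0,0],
)

```text
time: 22.85
tool_pos: [422.6, 290.2, 21.2]
tcp_rot: [-3.141, -0.001, 3.141]
contact_force: [0.6, -0.3, 0.2]
grip_width: 60.1
finger_force: 0.0
```

>>> arm_command(
  gripper=[60,55,50,45,40],
  dp=[
    [0,0,0.1],
    [0,0,0],
    [0,0,0],
    [0,0,0],
    [0,0,0],
  ],
  twist=[0,0,0,0,0],
)

```text
time: 23.48
tool_pos: [422.9, 290.3, 19.6]
tcp_rot: [3.141, 0.0, 3.141]
contact_force: [0.4, 0.2, 0.5]
grip_width: 41.4
finger_force: 0.0
```

>>> arm_command(
  gripper=[32,26,20,16,14],
  dp=[
    [0,0,0.05],
    [0,0,0],
    [0,0,0],
    [0,0,0],
    [0,0,0],
  ],
  twist=[0,0,0,0,0],
)

```text
time: 24.1
tool_pos: [422.8, 290.3, 18.2]
tcp_rot: [3.141, 0.0, 3.141]
contact_force: [0.4, 0.6, -0.9]
grip_width: 20.9
finger_force: 30.0
```

>>> arm_command(
  gripper=[14,14,14,14,14],
  dp=[
    [0,0,0],
    [0,0,0],
    [0,0,0],
    [0,0,-0.1],
    [0,0,-0.3],
  ],
  twist=[0,0,0,0,0],
)

```text
time: 24.72
tool_pos: [422.3, 290.0, 28.1]
tcp_rot: [-3.141, -0.001, 3.141]
contact_force: [0.5, -0.2, -3.2]
grip_width: 21.1
finger_force: 30.0
```

>>> arm_command(
  gripper=[14,14,14,14,14],
  dp=[
    [0,0,-0.5],
    [0,0,-0.8],
    [0,0,-1],
    [0,0,-1],
    [0,0,-1],
  ],
  twist=[0,0,0,0,0],
)

```text
time: 25.35
tool_pos: [422.8, 290.2, 137.5]
tcp_rot: [3.141, 0.001, 3.141]
contact_force: [1.0, -0.3, -3.4]
grip_width: 21.2
finger_force: 30.0
```

>>> arm_command(
  gripper=[14,14,14,14,14],
  dp=[
    [0,0,-1],
    [0,0,-0.8],
    [0,0,-0.5],
    [0,0,-0.2],
    [-0.2,-0.3,0],
  ],
  twist=[0,0,0,0,0],
)

```text
time: 25.98
tool_pos: [427.7, 282.7, 198.1]
tcp_rot: [-3.142, -0.0, -3.141]
contact_force: [-0.3, -0.3, -4.0]
grip_width: 21.2
finger_force: 30.0
```

>>> arm_command(
  gripper=[14,14,14,14,14],
  dp=[
    [-0.4,-0.6,0],
    [-0.5,-0.8,0],
    [-0.5,-0.8,0],
    [-0.5,-0.8,0],
    [-0.5,-0.8,0],
  ],
  twist=[0,0,0,0,0],
)

```text
time: 26.6
tool_pos: [488.4, 185.8, 197.4]
tcp_rot: [-3.141, -0.001, 3.141]
contact_force: [-0.1, 1.3, -3.0]
grip_width: 21.2
finger_force: 30.0
```

>>> arm_command(
  gripper=[14,14,14,14,14],
  dp=[
    [-0.5,-0.8,0],
    [-0.5,-0.8,0],
    [-0.5,-0.8,0],
    [-0.5,-0.8,0],
    [-0.5,-0.8,0],
  ],
  twist=[0,0,0,0,0],
)

```text
time: 27.22
tool_pos: [550.7, 85.7, 197.5]
tcp_rot: [-3.141, -0.001, 3.141]
contact_force: [-0.0, 0.8, -3.0]
grip_width: 21.3
finger_force: 30.0
```

>>> arm_command(
  gripper=[14,14,14,14,14],
  dp=[
    [-0.4,-0.7,0],
    [-0.3,-0.5,0],
    [-0.1,-0.2,0],
    [0,0,0],
    [0,0,0],
  ],
  twist=[0,0,0,0,0],
)

```text
time: 27.85
tool_pos: [570.0, 53.4, 198.3]
tcp_rot: [3.141, -0.0, -3.141]
contact_force: [0.2, 0.4, -3.2]
grip_width: 21.4
finger_force: 30.0
```

Run:
```python
from h import *
o=get_obs();print(o['tool_pos'],o['contact_force'],move([574.7,37.2,158]))
```

```text
[569.99419236  53.40255481 198.28808725] [ 0.24430955  0.35304897 -3.24333813] (array([-0.19, -0.65,  1.61]), None)
```

>>> arm_command(
  gripper=[14,14,14,14,14],
  dp=[
    [-0.1,-0.35,0],
    [-0.09,-0.3,0],
    [0,0,0.5],
    [0,0,0.6],
    [0,0,0.5],
  ],
  twist=[0,0,0,0,0],
)

```text
time: 28.48
tool_pos: [574.4, 36.7, 156.5]
tcp_rot: [3.141, -0.002, 3.141]
contact_force: [0.4, 0.2, -2.7]
grip_width: 21.5
finger_force: 30.0
```

>>> arm_command(
  gripper=[14,14,14,14,14],
  dp=[
    [0,0,0],
    [0,0,0],
    [0,0,0.06],
    [0,0,0.05],
    [0,0,0],
  ],
  twist=[0,0,0,0,0],
)

```text
time: 29.1
tool_pos: [575.0, 36.5, 155.5]
tcp_rot: [3.142, 0.0, 3.141]
contact_force: [-1.0, -0.4, -3.4]
grip_width: 21.6
finger_force: 30.0
```

>>> arm_command(
  gripper=[14,14,14,14,14],
  dp=[
    [0,0,0.03],
    [0,0,0.03],
    [0,0,0.02],
    [0,0,0.02],
    [0,0,0],
  ],
  twist=[0,0,0,0,0],
)

```text
time: 29.72
tool_pos: [575.1, 36.5, 153.2]
tcp_rot: [3.142, 0.0, 3.141]
contact_force: [-1.5, 0.3, 0.1]
grip_width: 21.0
finger_force: 30.0
```

The weight is on the rim at 153.2, as expected. I release and back off.

>>> arm_command(
  gripper=[18,22,30,40,50],
  dp=[
    [0,0,0.01],
    [0,0,0],
    [0,0,0],
    [0,0,0],
    [0,0,0],
  ],
  twist=[0,0,0,0,0],
)

```text
time: 30.35
tool_pos: [575.2, 36.5, 152.7]
tcp_rot: [3.142, 0.0, 3.141]
contact_force: [0.6, -0.2, -0.4]
grip_width: 45.7
finger_force: 0.0
```

>>> arm_command(
  gripper=[60,60,60,60,60],
  dp=[
    [0,0,0],
    [0,0,-0.3],
    [0,0,-0.8],
    [0,0,-1],
    [0,0,-1],
  ],
  twist=[0,0,0,0,0],
)

```text
time: 30.98
tool_pos: [575.1, 36.5, 231.6]
tcp_rot: [3.142, 0.001, 3.141]
contact_force: [-0.4, 0.2, -0.1]
grip_width: 59.9
finger_force: 0.0
```

>>> arm_command(
  gripper=[60,60,60,60,60],
  dp=[
    [0.8,0,-0.8],
    [1,0,0],
    [1,0,0],
    [1,0,0],
    [0.5,0,0],
  ],
  twist=[0,0,0,0,0],
)

```text
time: 31.6
tool_pos: [466.7, 36.6, 250.9]
tcp_rot: [3.142, 0.001, 3.141]
contact_force: [0.1, -0.5, -0.7]
grip_width: 59.6
finger_force: 0.0
```

Run:
```python
from h import *
o=get_obs();print(o['tool_pos'],o['time'])
a=save("scene","s9.png");b=save("wrist","w9.png")
print(proj('wrist',[574.5,37,184],o),proj('wrist',[574.5,37,148],o))
s=cv2.resize(a[180:300,190:350,::-1],None,fx=3,fy=3,interpolation=cv2.INTER_CUBIC)
t=cv2.resize(b[:,:,::-1],(480,360))[:,80:400]
cv2.imwrite('pics/f.png',np.hstack([s,t]))
```

```text
[466.73603129  36.55382087 250.91203992] 31.6
[281.52259269 340.85501945] [281.4075334  314.98422567]
```

View pics/f.png

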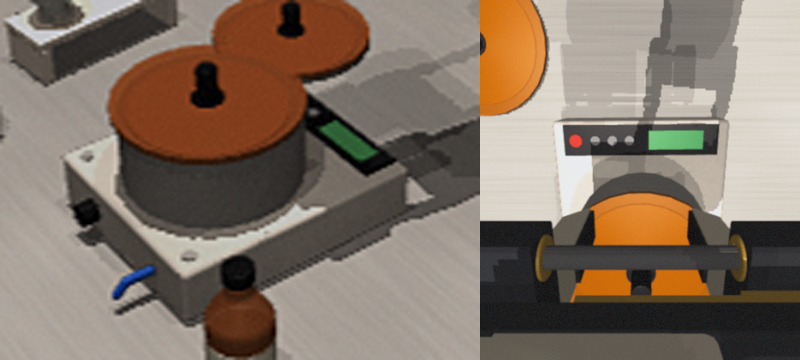

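The scene view shows the lid flat and centred on the bowl, with its knob at crop pixel (206,85). The bottle is untouched and the gripper is clear, so I hand in.

```bash
python3 -c "
from plant import *
print(close_job())"
```

```text
the job is handed in; nothing more can be done
None
```

The narrow chuck is seated fully home on the shaft, never pressed at a reading above about 9 N, the amber lid lies flat on the bowl, and the job was handed in at about 32 s.

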